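Tip the bearing balls into the tray under the low shelf

TASK

Pick up the blue-gripped scoop by its grip without spilling, reach its mouth in under the low wooden shelf and tip it forward so that both steel bearing balls roll into the orange tray underneath, without knocking against the shelf or tray. Then set the scoop back down flat on the worktop in front of the shelf and let go of it.

Things in the scene. Friction and masses are not known exactly. Their poses are not given: they have to be found in the camera images.
- scoop: Steel scoop, blue upright grip, 0.2 kg (empty red twin: leave). Origin: underside below grip; x to mouth, z up. Grip: x +-32, y +-12, z 0-76 mm; hold flanks (along y) at z 50, about 40 N, mouth-heavy. Trough x 72-165, 64 wide, walls to z 32. Floor lowest at x 105 (z 4), rises to z 14 at x 72 and at open mouth edge x 165. Balls stay in when level, roll out when pitched mouth-down over 10 deg; use 30.
- shelf_tray: Fixed low shelf over an orange tray. Origin: worktop, mid unit; x points inward from the open front, z up. Plywood board z 135-150 mm, front edge x -55, 156 wide, nothing on it. Grey side panels (inner faces y +-72) and back (x 56). Tray x -59 to 53, y +-70, all walls 4 thick, 30 high, floor z 4. The scoop's mouth goes in from the front between z 30 and 135.
- ball_1_center (a point): Centre of a steel bearing ball, 20 mm across, 30 g; at the start it lies in the blue scoop's trough.
- ball_2_center (a point): Centre of the second, identical steel ball, beside the first.
Things that resemble listed ones, but are neither listed nor needed, are in the scene too. There is more than one size of the shelf_tray; the one meant has the size given above.

How it is judged:
On the way, in this order (a step that is already met when the one before it is completed fails the run):
1. the scoop is lifted clear of the worktop with both balls in it (height (world z) of scoop above 0.025 m and distance between each of ball_1_center, ball_2_center and scoop below 0.17 m), for 0.2 s.
2. both balls are in the tray while the scoop is held up in front of it (height (world z) of scoop above 0.025 m and horizontal distance between scoop and shelf_tray below 0.28 m and x of ball_1_center in the frame of shelf_tray between -0.058 and 0.058 m and y of ball_1_center in the frame of shelf_tray between -0.07 and 0.07 m and height (world z) of each of ball_1_center, ball_2_center below 0.03 m and x of ball_2_center in the frame of shelf_tray between -0.058 and 0.058 m and y of ball_2_center in the frame of shelf_tray between -0.07 and 0.07 m), for 0.1 s.
At the end, for the whole second after the job is handed in: Both balls lie in the orange tray (centres within its walls and below 30 mm), and the blue-gripped scoop stands at rest on the worktop in front of the shelf, flat within 7 degrees, its origin within 15 mm of the surface (x of ball_1_center in the frame of shelf_tray between -0.058 and 0.058 m and y of ball_1_center in the frame of shelf_tray between -0.07 and 0.07 m and height (world z) of each of ball_1_center, ball_2_center below 0.03 m and x of ball_2_center in the frame of shelf_tray between -0.058 and 0.058 m and y of ball_2_center in the frame of shelf_tray between -0.07 and 0.07 m and angle between scoop's own z axis and vertical below 0.12 rad and height (world z) of scoop between -0.01 and 0.015 m and linear speed of scoop below 0.03 m/s and x of scoop in the frame of shelf_tray below -0.06 m); the robot touches nothing.
It fails at once if the scoop or the robot knocks against the shelf or tray (more than 10 N) (contact force between any of scoop, the fingers, the arm and shelf_tray above 10 N).
It also fails if it takes over 56 s, if anything falls off the work surface, if the arm or the gripper's body presses on something with over 40 N, if the wrist force passes 120 N, or if a joint passes its speed limit or range.

ROBOT

A 6-joint arm with a two-finger parallel gripper is mounted at the origin on a cart in front of the work surface, level with it; the furniture and walls round the work are solid. World frame = base frame: x ahead of the robot, y to its left, z up, the work surface at z = 0. Lengths are in m, angles in rad, forces in N, time in s.
With the tool pointing down it reaches from about 0.375 to 0.9 m from the base axis. Payload 3.1 kg.
Tool frame: the origin (TCP) lies between the finger pads; the fingertips stand 17 mm ahead of it and the grasp point (between the pads) lies 2 mm behind it (robot.nose_length is the distance from the TCP to the fingertips, in m); z points along the fingers, y is the line along which they close (so a half turn about z gives the same grasp; the last joint's range is limited). The gripper opens to 87 mm and grips with 3 to 60 N. Pads are 19 mm wide; open, the fingers measure 117 mm over their backs; the gripper's body (75 mm by 190 mm) begins 51 mm behind the grasp point.
Start: joints at [-0.178, 0.527, 1.433, -0, 1.181, -0.178], TCP at [0.625, 0, 0.24] pointing down, gripper open.
Joint ranges: [-3.08, 3.08], [-0.75, 2.2], [0.22, 2.44], [-1.43, 4.57], [0, 2.65], [-2.85, 2.85]. Speed limits (rad/s): [2.79, 2.79, 3.14, 3.14, 3.14, 3.14].

INTERFACE

Orientations are given as a unit quaternion [x, y, z, w].
In Python, from rig import robot, cams gives the robot as it stands.
- The arm moves only by the shell command python3 -m pendant 'ROWS' [FORCE]. ROWS is JSON, a list of rows, each an object with "jaw": the opening, from 0 (shut) to 1 (fully open); "linear": the shift along the tool's x, y, z in cm, a list of three; "twist": the turn about the tool's z in degrees. A call has 1 to 12 rows; each row shifts and turns the commanded pose from where the row before left it, along the tool's axes as they then stand; what a row does not reach is not made up. A row lasts 1/12 s, in which the tool goes at most 41.7 mm and 7.16 degrees, less where a joint would pass 70% of its speed; a pose out of reach is approached as far as the arm can. A call is refused whole if a number of a shift passes 4.17 or a number of a turn 7.16, either way. A call with a gripper value outside its range is refused whole. The fingers move at their own pace and stop on an object; FORCE is the grip in N (left out, the last holds). Time passes only in rows, so rows that do not move let the fingers close. It gives the time, the measured TCP pose, the force, the opening and the grip force at its end, in the units of the state.
- robot.get_obs(): the state, without advancing time (a new reading comes with each control period).
- cams.camera(name): name is "scene" or "side" or "wrist"; returns a dict with "color" (384x512x3 uint8, blue, green, red), "depth" (384x512 float32, m along the optical axis (not along the pixel's ray), 0 where there is no reading), "fov_y" (degrees; the focal length in pixels is half the picture's height over the tangent of half this angle, whatever the lens; pixels are square), "cx", "cy" (the principal point, pixels), "view" (4x4, takes a point from world to camera coordinates). Camera axes: x right, y down, z forward; pixel columns grow to the right and rows downward; lengths in m; the calibration is good to about 2 mm. A picture is of the moment at which its call begins.
- robot.hand_in(): hands the job in; it is judged then, once.
The state is a dict: "time": time; "q": joint angles; "joint_velocities": joint speeds; "joint_torque": joint torques, N m; "position": TCP position; "tool_rot": TCP orientation; "ft_force": force on the tool from outside, world axes, zero at the start; "moment": the same for the moment, N m; "grip_width": finger opening in m; "grip_force": force on a finger pad.
Only numpy, scipy, OpenCV 4.12 (cv2) and the standard library are available. Lean on these libraries where they do the work, as an engineer would, in place of code of your own. Each camera call takes 0.05 s, during which the arm holds its last target. There are 200 camera calls.

## Working session

There is one attempt and no reset: what is moved stays moved. The work goes in short steps, Python scripts to look and compute and a shell command to move; the robot and the scene stay as the last step left them, time stands still between calls to the robot, and variables do not carry over. Pictures are saved under pics/ and viewed, at most 10 in all, crops included, and the job is handed in when it is done.

```bash
mkdir -p pics; ls; python3 - <<'E'
from rig import robot,cams
import cv2,numpy as np
ims=[]
for n in("scene","side"):
    c=cams.camera(n);cv2.imwrite(f"pics/{n}0.png",c["color"]);np.savez(f"pics/{n}0.npz",**c)
    print(n,c["fov_y"],c["cx"],c["cy"],np.round(np.linalg.inv(c["view"])[:3],3).tolist())
o=robot.get_obs();print(o["position"],o["tool_rot"],o["time"],robot.nose_length)
E
```

```text
pics
scene 42.18543011782654 252.56434301840568 187.9668553685497 [[-0.901, -0.292, 0.322, 0.129], [-0.434, 0.596, -0.675, 0.947], [0.005, -0.748, -0.664, 0.939]]
side 50.89868361866594 255.1711123535675 192.46583128096518 [[1.0, 0.026, -0.017, 0.574], [0.026, -0.43, 0.902, -0.917], [0.016, -0.902, -0.431, 0.527]]
[6.24387035e-01 1.01972771e-04 2.38684199e-01] [ 7.07102420e-01  7.07110484e-01 -5.62985143e-04 -7.83563124e-04] 0.1 0.017
```

View pics/scene0.png

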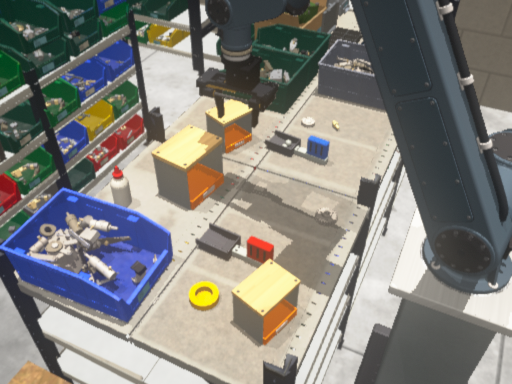

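View pics/side0.png

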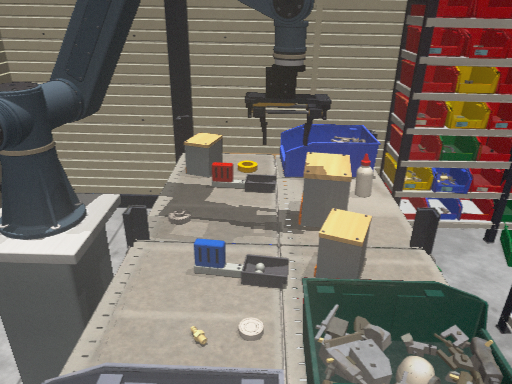

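Scene view: wooden shelves at A (190,165), B (228,122) and C (266,300). The blue-gripped scoop is at (318,149), with its trough at (285,143), and the red twin is at (260,247). In the side view the blue grip is at (209,252), with a ball at (260,267). I'll measure the shelves to identify the right one.

```bash
cat > h.py <<'E'
import numpy as np,cv2
def load(f): return dict(np.load(f))
def cloud(c):
    h,w=c["depth"].shape; f=h/2/np.tan(np.radians(c["fov_y"])/2)
    u,v=np.meshgrid(np.arange(w),np.arange(h)); d=c["depth"].astype(float)
    p=np.stack([(u-c["cx"])/f*d,(v-c["cy"])/f*d,d],-1)
    T=np.linalg.inv(c["view"]); P=p@T[:3,:3].T+T[:3,3]; P[d<=0]=np.nan; return P
def comps(m,amin=60):
    n,l,s,ce=cv2.connectedComponentsWithStats(m.astype(np.uint8)); return [(l==i,ce[i],s[i,4]) for i in range(1,n) if s[i,4]>=amin]
def rect(P):
    (c,s,a)=cv2.minAreaRect((P[:,:2]*1000).astype(np.float32)); return np.round(c,1),np.round(s,1),round(a,1)
E
python3 - <<'E'
from h import *
for n in("scene","side"):
    c=load(f"pics/{n}0.npz");P=cloud(c);hsv=cv2.cvtColor(c["color"],cv2.COLOR_BGR2HSV);H,S,V=hsv[...,0],hsv[...,1],hsv[...,2]
    inw=(P[...,0]>.3)&(P[...,0]<1.05)&(abs(P[...,1])<.75)
    for nm,m in(("wood",(H>14)&(H<30)&(S>60)&(V>150)&(P[...,2]>.05)),("blue",(H>100)&(H<125)&(S>130)&(P[...,2]>.02)),("orange",(H>5)&(H<15)&(S>150)),("blueTop",(H>100)&(H<125)&(S>130)&(P[...,2]>.068)&(P[...,2]<.085))):
        for k,ce,a in comps(m&inw,25):
            Q=P[k]; print(n,nm,np.round(ce),a,"z%.3f %.3f"%tuple(np.percentile(Q[:,2],[5,95])),*rect(Q))
E
```

```text
scene wood [229. 111.] 598 z0.108 0.117 [708.5 -87. ] [139.8 333.4] 24.3
scene wood [186. 147.] 1606 z0.146 0.154 [740.2  65.3] [160.2 121. ] 82.7
scene wood [266. 287.] 2088 z0.110 0.116 [374.4 364.2] [119.8  88.8] 72.6
scene blue [318. 141.] 98 z0.070 0.079 [ 464.8 -204.7] [23.3 58.5] 80.0
scene blue [ 83. 248.] 7164 z0.029 0.124 [804.5 421.6] [336.8 215.6] 2.1
scene orange [235. 136.] 426 z0.001 0.023 [ 746.  -183.5] [108.5  90.7] 69.1
scene orange [201. 182.] 903 z0.002 0.030 [734.9  66.9] [144.2 117.4] 82.7
scene orange [256. 254.] 109 z0.027 0.066 [454.9 243.6] [ 6.5 42.2] 84.0
scene orange [269. 254.] 47 z0.045 0.070 [420.5 242.4] [17.5 10.5] 45.8
scene orange [276. 318.] 626 z0.002 0.021 [352.9 371.7] [107.7  45.8] 75.3
scene orange [292. 316.] 35 z0.004 0.020 [320.1 344.3] [32.8  2.7] 73.4
scene blueTop [318. 141.] 97 z0.071 0.079 [ 464.7 -204.7] [23.3 58.2] 80.0
scene blueTop [106. 219.] 637 z0.069 0.084 [801.6 327.4] [306.5  79.8] 15.9
scene blueTop [ 30. 240.] 118 z0.069 0.084 [931.6 461.7] [ 8.7 60.5] 3.2
scene blueTop [ 68. 283.] 447 z0.069 0.084 [783.1 516.4] [297.1  1
[... 174 characters left out ...]
 1184 z0.111 0.113 [ 764.4 -134. ] [227.9  96.6] 74.2
side wood [488. 343.] 31 z0.072 0.082 [ 912.1 -464.7] [8.5 8.8] 19.9
side blue [323. 143.] 2403 z0.040 0.122 [798.8 262.6] [303.9 535.7] 2.9
side blue [209. 243.] 210 z0.071 0.076 [ 467.4 -211.8] [23.2 61.9] 84.7
side blueTop [291. 137.] 97 z0.069 0.084 [677.3 512.9] [79.7 16.5] 3.1
side blueTop [329. 136.] 162 z0.069 0.084 [835.  521.2] [194.1  17.6] 4.0
side blueTop [296. 155.] 91 z0.069 0.085 [678.6 314.7] [61.5 12.6] 8.1
side blueTop [356. 156.] 35 z0.069 0.083 [875.3 325.3] [41.1 12.3] 4.5
side blueTop [372. 156.] 32 z0.069 0.084 [927.7 326.1] [11.4 21.5] 85.1
side blueTop [209. 243.] 210 z0.071 0.076 [ 467.4 -211.8] [23.2 61.9] 84.7
```

Shelf A at scene (186,147) measures 160x121 mm at z 0.15, which is the described 156-wide unit. B and C measure about 120x90 mm at z 0.11, so they're smaller copies. The blue-gripped scoop at side (209,252) holds the balls, and the red one is the twin. I'll check both choices in one enlarged crop.

```bash
python3 - <<'E'
from h import *
a=load("pics/side0.npz");b=load("pics/scene0.npz")
A=cv2.resize(a["color"][225:300,185:300],None,fx=3.4,fy=3.4,interpolation=2);B=cv2.resize(b["color"][120:215,145:240],None,fx=3.4,fy=3.4,interpolation=2)
h=max(A.shape[0],B.shape[0]);pad=lambda x:cv2.copyMakeBorder(x,0,h-x.shape[0],0,0,0)
cv2.imwrite("pics/crop.png",np.hstack([pad(A),pad(B)]))
# refine
for n,c in(("side",a),("scene",b)):
    P=cloud(c);hsv=cv2.cvtColor(c["color"],cv2.COLOR_BGR2HSV)
    m=(P[...,2]>.012)&(P[...,2]<.09)&(P[...,0]>.40)&(P[...,0]<.68)&(P[...,1]>-.29)&(P[...,1]<-.13)
    print(n,m.sum(),*rect(P[m]))
    t=m&(P[...,2]>.026)&(P[...,2]<.036)&(P[...,0]>.51); print(" rim",t.sum(),*rect(P[t]))
P=cloud(b);m=(abs(P[...,2]-.15)<.006)&(P[...,0]>.6)&(P[...,0]<.9)&(P[...,1]>-.05)&(P[...,1]<.17);print("shelf scene",*rect(P[m]))
P=cloud(a);m=(abs(P[...,2]-.15)<.006)&(P[...,0]>.6)&(P[...,0]<.9)&(P[...,1]>-.05)&(P[...,1]<.17);print("shelf side",*rect(P[m]))
E
```

```text
side 1997 [ 533.3 -217. ] [ 69.2 197.9] 82.4
 rim 288 [ 584.3 -223.5] [68.4 92.6] 82.3
scene 1003 [ 532.  -215.3] [ 73.6 200.5] 81.5
 rim 144 [ 583.7 -224.1] [73.4 92.3] 84.7
shelf scene [740.2  65.3] [160.2 121. ] 82.7
shelf side [742.1  63.9] [159.  115.4] 81.7
```

View pics/crop.png

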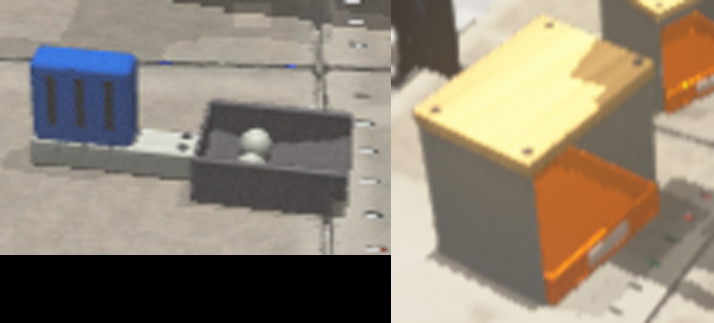

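The crop confirms both: left is the blue grip with two balls in its trough, right is shelf A, open towards the robot (orange front). Scoop origin ≈ (467,-207) mm with yaw -7.8°, shelf origin ≈ (739,65) mm with the same yaw.

```bash
python3 -m pendant '[{"jaw":1,"linear":[-2.6,-1.97,0],"twist":0},{"jaw":1,"linear":[-2.6,-1.97,0],"twist":0},{"jaw":1,"linear":[-2.6,-1.97,0],"twist":0},{"jaw":1,"linear":[-2.6,-1.97,0],"twist":0},{"jaw":1,"linear":[-2.6,-1.97,0],"twist":0},{"jaw":1,"linear":[-2.6,-1.97,0],"twist":0},{"jaw":1,"linear":[-2.6,-1.97,0],"twist":0},{"jaw":1,"linear":[-2.6,-1.97,0],"twist":0}]' 45
python3 -m pendant '[{"jaw":1,"linear":[0,0,0.5],"twist":-6.85},{"jaw":1,"linear":[0,0,0.5],"twist":-6.85},{"jaw":1,"linear":[0,0,0.5],"twist":-6.85},{"jaw":1,"linear":[0,0,0.5],"twist":-6.85},{"jaw":1,"linear":[0,0,0.5],"twist":-6.85},{"jaw":1,"linear":[0,0,0.5],"twist":-6.85},{"jaw":1,"linear":[0,0,0.5],"twist":-6.85},{"jaw":1,"linear":[0,0,0.5],"twist":-6.85},{"jaw":1,"linear":[0,0,0.5],"twist":-6.85},{"jaw":1,"linear":[0,0,0.5],"twist":-6.85},{"jaw":1,"linear":[0,0,0.5],"twist":-6.85},{"jaw":1,"linear":[0,0,0.5],"twist":-6.85}]'
cat > st.py <<'E'
from rig import robot,cams
import numpy as np
from scipy.spatial.transform import Rotation as R
o=robot.get_obs();M=R.from_quat(o["tool_rot"]).as_matrix();p=np.array(o["position"])
print("t",round(o["time"],2),"p",np.round(p*1e3,1),"F",np.round(o["ft_force"],1),"M",np.round(o["moment"],2),"w",round(float(o["grip_width"]),4),"gf",o["grip_force"],"q",np.round(o["q"],2))
print("tool y yaw",round(np.degrees(np.arctan2(M[1,1],M[0,1])),1),"z",np.round(M[:,2],3))
E
cat > g.py <<'E'
from st import *
import sys
g=np.array(list(map(float,sys.argv[1:4])))/1e3
print("to goal, tool axes cm",np.round(M.T@(g-p)*100,2))
E
python3 g.py 466.7 -207.4 48
python3 - <<'E'
from rig import cams
from h import *
c=cams.camera("wrist");np.savez("pics/wrist1.npz",**c);cv2.imwrite("pics/wrist1.png",c["color"])
P=cloud(c);hsv=cv2.cvtColor(c["color"],cv2.COLOR_BGR2HSV);m=(hsv[...,0]>100)&(hsv[...,0]<125)&(hsv[...,1]>130)&(abs(P[...,2]-.076)<.008)
for k,ce,a in comps(m): print(ce,a,*rect(P[k]),np.median(P[k][:,2]))
E
```

```text
time: 0.77
position: [0.466, -0.2088, 0.2393]
tool_rot: [0.707, 0.707, -0.0, -0.0]
ft_force: [-0.0, -1.4, -0.3]
grip_width: 0.0872
grip_force: 0.0
time: 1.77
position: [0.4671, -0.2078, 0.179]
tool_rot: [0.065, 0.998, 0.0, -0.0]
ft_force: [-0.4, 0.8, 0.5]
grip_width: 0.0869
grip_force: 0.0
t 1.77 p [ 467.1 -207.8  179. ] F [-0.4  0.8  0.5] M [ 0.06 -0.02 -0.01] w 0.0869 gf 0.0 q [-0.64  0.46  1.78  0.    0.9  -2.08]
tool y yaw 82.5 z [-0.001  0.001 -1.   ]
to goal, tool axes cm [ 0.04  0.03 13.1 ]
[256.82756233 189.83448753] 1444 [ 465.5 -209.7] [21.9 60.4] 83.0 0.07609488493101976
```

```bash
python3 -m pendant '[{"jaw":1,"linear":[0.02,-0.02,3],"twist":0},{"jaw":1,"linear":[0.02,-0.02,3],"twist":0},{"jaw":1,"linear":[0.02,-0.02,3],"twist":0},{"jaw":1,"linear":[0,-0.02,2.5],"twist":0},{"jaw":1,"linear":[0,0,1.6],"twist":0},{"jaw":1,"linear":[0,0,0],"twist":0},{"jaw":0,"linear":[0,0,0],"twist":0},{"jaw":0,"linear":[0,0,0],"twist":0},{"jaw":0,"linear":[0,0,0],"twist":0},{"jaw":0,"linear":[0,0,0],"twist":0},{"jaw":0,"linear":[0,0,0],"twist":0},{"jaw":0,"linear":[0,0,0],"twist":0}]' 45
python3 -m pendant '[{"jaw":0,"linear":[0,0,0],"twist":0},{"jaw":0,"linear":[0,0,0],"twist":0}]'; python3 st.py
```

```text
time: 2.82
position: [0.4671, -0.2089, 0.0494]
tool_rot: [0.068, 0.998, -0.0, 0.001]
ft_force: [-0.3, 0.2, 0.1]
grip_width: 0.0548
grip_force: 0.0
time: 2.98
position: [0.4668, -0.2087, 0.0488]
tool_rot: [0.068, 0.998, -0.0, 0.0]
ft_force: [0.4, -0.5, 0.2]
grip_width: 0.0415
grip_force: 0.0
t 2.98 p [ 466.8 -208.7   48.8] F [ 0.4 -0.5  0.2] M [ 0.12 -0.05  0.02] w 0.0415 gf 0.0 q [-0.64  0.69  1.86 -0.    0.59 -2.07]
tool y yaw 82.2 z [ 0. -0. -1.]
```

```bash
python3 -m pendant '[{"jaw":0,"linear":[0,0,0],"twist":0},{"jaw":0,"linear":[0,0,0],"twist":0},{"jaw":0,"linear":[0,0,0],"twist":0},{"jaw":0,"linear":[0,0,0],"twist":0},{"jaw":0,"linear":[0,0,0],"twist":0},{"jaw":0,"linear":[0,0,0],"twist":0}]' 45; python3 st.py
python3 -m pendant '[{"jaw":0,"linear":[0,0,-0.2],"twist":0},{"jaw":0,"linear":[0,0,-0.5],"twist":0},{"jaw":0,"linear":[0,0,-0.7],"twist":0},{"jaw":0,"linear":[0,0,-0.8],"twist":0},{"jaw":0,"linear":[0,0,-0.8],"twist":0},{"jaw":0,"linear":[0,0,-0.6],"twist":0},{"jaw":0,"linear":[0,0,-0.3],"twist":0},{"jaw":0,"linear":[0,0,0],"twist":0},{"jaw":0,"linear":[0,0,0],"twist":0}]'; python3 st.py
cat > pitch.py <<'E'
import sys
from rig import cams
from h import *
def pitch(save=None,yaw=-7.8):
    c=cams.camera("side");P=cloud(c);hsv=cv2.cvtColor(c["color"],cv2.COLOR_BGR2HSV)
    if save: cv2.imwrite(f"pics/{save}.png",c["color"])
    m=(hsv[...,0]>100)&(hsv[...,0]<125)&(hsv[...,1]>130)&(P[...,2]>.02)&(P[...,2]<.25)&(P[...,1]<.2)&(P[...,0]<.72)&(P[...,0]>.35)
    k=max(comps(m,20),key=lambda t:t[2])
    Q=P[k[0]]; a=np.radians(yaw); s=Q[:,0]*np.cos(a)+Q[:,1]*np.sin(a); z=Q[:,2]
    (ce,sz,an)=cv2.minAreaRect((np.stack([s,z],1)*1000).astype(np.float32))
    print("blue px",np.round(k[1]),k[2],"s,z",np.round(ce,1),np.round(sz,1),"angle",round(an,1))
pitch(*sys.argv[1:2])
E
python3 pitch.py lift
```

```text
time: 3.48
position: [0.4667, -0.2088, 0.0485]
tool_rot: [0.068, 0.998, -0.0, -0.0]
ft_force: [0.7, -0.9, 1.3]
grip_width: 0.0235
grip_force: 44.8
t 3.48 p [ 466.7 -208.8   48.5] F [ 0.7 -0.9  1.3] M [-0.01  0.12  0.  ] w 0.0235 gf 44.84326025471091 q [-0.64  0.69  1.86 -0.    0.59 -2.07]
tool y yaw 82.2 z [-0. -0. -1.]
time: 4.23
position: [0.4667, -0.2087, 0.0879]
tool_rot: [0.068, 0.998, -0.0, 0.0]
ft_force: [-0.3, 0.9, -3.2]
grip_width: 0.0237
grip_force: 44.8
t 4.23 p [ 466.7 -208.7   87.9] F [-0.3  0.9 -3.2] M [ 0.06  0.04 -0.04] w 0.0237 gf 44.84234108123928 q [-0.64  0.62  1.84 -0.    0.68 -2.07]
tool y yaw 82.2 z [ 0. -0. -1.]
blue px [213. 240.] 232 s,z [491.9  88. ] [56.6 59.8] angle 87.8
```

View pics/lift.png

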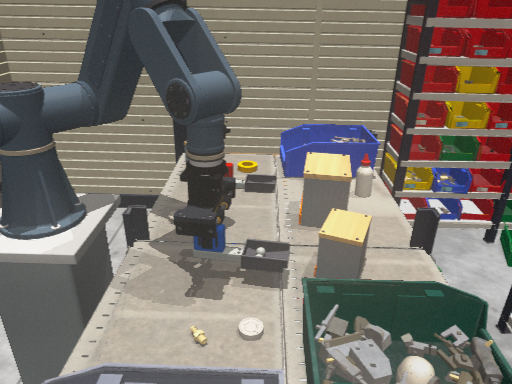

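Scoop lifted and level, with a ball in the trough at (260,250). Next I'll move sideways to in front of the shelf.

```bash
python3 -m pendant '[{"jaw":0,"linear":[0.1,0.4,-0.2],"twist":0},{"jaw":0,"linear":[0.2,0.8,-0.3],"twist":0},{"jaw":0,"linear":[0.2,1.2,-0.3],"twist":0},{"jaw":0,"linear":[0.2,1.6,-0.3],"twist":0},{"jaw":0,"linear":[0.2,2,-0.3],"twist":0},{"jaw":0,"linear":[0.2,2,-0.3],"twist":0},{"jaw":0,"linear":[0.2,2,-0.3],"twist":0},{"jaw":0,"linear":[0.2,2,-0.3],"twist":0},{"jaw":0,"linear":[0.2,2,-0.3],"twist":0},{"jaw":0,"linear":[0.2,2,-0.3],"twist":0},{"jaw":0,"linear":[0.2,2,-0.3],"twist":0},{"jaw":0,"linear":[0.2,2,-0.3],"twist":0}]'
python3 -m pendant '[{"jaw":0,"linear":[0.2,2,-0.3],"twist":0},{"jaw":0,"linear":[0.2,2,-0.2],"twist":0},{"jaw":0,"linear":[0.2,2,-0.2],"twist":0},{"jaw":0,"linear":[0.2,1.6,0],"twist":0},{"jaw":0,"linear":[0.2,1.2,0],"twist":0},{"jaw":0,"linear":[0.2,0.8,0],"twist":0},{"jaw":0,"linear":[0.2,0.8,0],"twist":0},{"jaw":0,"linear":[0.1,0.4,0],"twist":0},{"jaw":0,"linear":[0,0,0],"twist":0},{"jaw":0,"linear":[0,0,0],"twist":0}]'
python3 g.py 471 101.6 130; python3 pitch.py
python3 - <<'E'
from rig import cams
from st import p
from h import *
a=np.radians(-7.8);u=np.array([np.cos(a),np.sin(a)]);v=np.array([-u[1],u[0]])
ims=[]
for n in("scene","side","wrist"):
    c=cams.camera(n);P=cloud(c);ims.append(c["color"]);d=P-p;s=d[...,:2]@u;l=d[...,:2]@v
    m=(s>.075)&(s<.17)&(abs(l)<.045)&(d[...,2]>-.06)&(d[...,2]<.0)
    if m.sum()<20: print(n,"none");continue
    ss,zz=s[m],d[...,2][m]; xs=[];zs=[]
    for b in np.arange(.075,.165,.01):
        k=(ss>=b)&(ss<b+.01)
        if k.sum()>5: xs.append(b+.005);zs.append(np.percentile(zz[k],92))
    f=np.polyfit(xs,zs,1);print(n,m.sum(),"pitch-up deg",np.degrees(np.arctan(f[0])),"rim z rel at 165:",f@[.165,1],"smax",np.percentile(ss,99),"lat",np.percentile(l[m],[2,98]))
cv2.imwrite("pics/front.png",np.hstack([cv2.resize(ims[0][100:300,130:350],None,fx=1.8,fy=1.8),cv2.resize(ims[1][130:330,170:370],None,fx=1.8,fy=1.8)]))
E
```

```text
time: 5.28
position: [0.47, -0.0052, 0.1228]
tool_rot: [0.068, 0.998, 0.0, -0.001]
ft_force: [0.2, 0.4, -1.9]
grip_width: 0.0238
grip_force: 44.8
time: 6.12
position: [0.4707, 0.1015, 0.1295]
tool_rot: [0.068, 0.998, -0.0, -0.0]
ft_force: [-0.2, -0.1, -2.8]
grip_width: 0.0236
grip_force: 44.8
t 6.12 p [470.7 101.5 129.5] F [-0.2 -0.1 -2.8] M [ 0.09  0.02 -0.  ] w 0.0236 gf 44.84230203554034 q [-0.02  0.52  1.89 -0.    0.73 -1.45]
tool y yaw 82.2 z [-0. -0. -1.]
to goal, tool axes cm [-0.03  0.01 -0.05]
blue px [227. 164.] 153 s,z [454.4 129.5] [60.8 52.9] angle 1.9
t 6.17 p [470.9 101.3 129.5] F [ 0.   0.6 -2.6] M [ 0.1   0.07 -0.02] w 0.0235 gf 44.84239799436182 q [-0.02  0.52  1.89 -0.    0.73 -1.45]
tool y yaw 82.2 z [-0. -0. -1.]
scene 614 pitch-up deg 0.015266489257014165 rim z rel at 165: -0.01596447406804424 smax 0.1643600507196354 lat [-0.03099149  0.03522634]
side 689 pitch-up deg -0.07667378288637312 rim z rel at 165: -0.018249362535692242 smax 0.16541242717063181 lat [-0.03375189  0.0336676 ]
wrist none
```

View pics/front.png

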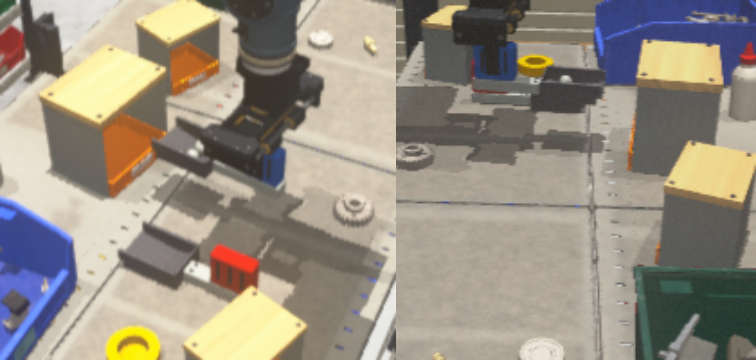

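The scoop is level and centred on shelf A, with its mouth 50 mm short of the tray and a ball visible in the trough in both views. Now inserting it slowly.

```bash
python3 -m pendant '[{"jaw":0,"linear":[-0.3,0,0],"twist":0},{"jaw":0,"linear":[-0.6,0,0],"twist":0},{"jaw":0,"linear":[-0.9,0,0],"twist":0},{"jaw":0,"linear":[-1.2,0,0],"twist":0},{"jaw":0,"linear":[-1.5,0,0],"twist":0},{"jaw":0,"linear":[-1.5,0,0],"twist":0},{"jaw":0,"linear":[-1.5,0,0],"twist":0},{"jaw":0,"linear":[-1.5,0,0],"twist":0},{"jaw":0,"linear":[-1.2,0,0],"twist":0},{"jaw":0,"linear":[-0.9,0,0],"twist":0},{"jaw":0,"linear":[-0.6,0,0],"twist":0},{"jaw":0,"linear":[-0.3,0,0],"twist":0}]'
python3 -m pendant '[{"jaw":0,"linear":[0,0,0],"twist":0}]' 36
python3 -m pendant '[{"jaw":0,"linear":[0,0,0],"twist":0}]' 30
python3 -m pendant '[{"jaw":0,"linear":[0,0,0],"twist":0}]' 26
python3 st.py; python3 pitch.py ins
python3 - <<'E'
import cv2
a=cv2.imread("pics/ins.png");cv2.imwrite("pics/insc.png",cv2.resize(a[110:250,200:380],None,fx=4,fy=4))
E
```

```text
time: 7.32
position: [0.5908, 0.085, 0.1294]
tool_rot: [0.068, 0.998, -0.0, 0.0]
ft_force: [0.5, 0.0, -3.4]
grip_width: 0.0237
grip_force: 44.8
time: 7.4
position: [0.5902, 0.0852, 0.1294]
tool_rot: [0.068, 0.998, 0.0, 0.0]
ft_force: [0.2, -1.2, -3.4]
grip_width: 0.0241
grip_force: 35.9
time: 7.48
position: [0.589, 0.0854, 0.1293]
tool_rot: [0.068, 0.998, -0.0, -0.001]
ft_force: [0.2, -0.1, -2.4]
grip_width: 0.0239
grip_force: 29.9
time: 7.57
position: [0.5887, 0.0855, 0.1294]
tool_rot: [0.068, 0.998, -0.0, -0.001]
ft_force: [0.2, -0.2, -2.2]
grip_width: 0.0244
grip_force: 25.9
t 7.57 p [588.7  85.5 129.4] F [ 0.2 -0.2 -2.2] M [ 0.09  0.07 -0.04] w 0.0244 gf 25.867764009162784 q [-0.04  0.63  1.6   0.    0.91 -1.48]
tool y yaw 82.2 z [-0.002  0.    -1.   ]
blue px [273. 171.] 80 s,z [573.1 127.2] [60.2 49. ] angle 0.2
```

View pics/insc.png

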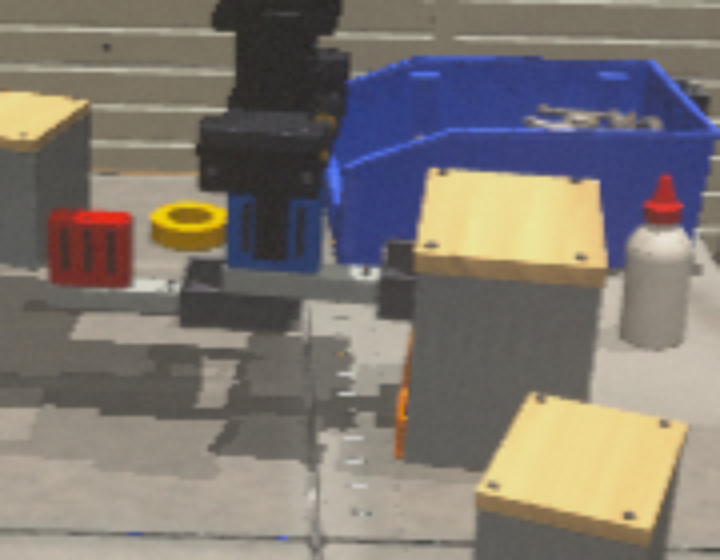

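```bash
cat > pit.py <<'E'
import sys
from rig import cams
from st import p
from h import *
a=np.radians(-7.8);u=np.array([np.cos(a),np.sin(a)]);v=np.array([-u[1],u[0]])
c=cams.camera("side");P=cloud(c);d=P-p;s=d[...,:2]@u;l=d[...,:2]@v
if len(sys.argv)>1: cv2.imwrite(f"pics/{sys.argv[1]}.png",cv2.resize(c["color"][110:250,200:380],None,fx=4,fy=4))
m=(s>-.04)&(s<.075)&(abs(l)<.026)&(d[...,2]>-.13)&(d[...,2]<-.005)
xs=[];zs=[]
for b in np.arange(-.03,.07,.006):
    k=m&(s>=b)&(s<b+.006)
    if k.sum()>4: xs.append(b+.003);zs.append(np.percentile(d[...,2][k],6))
f=np.polyfit(xs,zs,1);r=np.abs(np.polyval(f,xs)-zs)
if (r<.006).sum()>3: f=np.polyfit(np.array(xs)[r<.006],np.array(zs)[r<.006],1)
print("PITCH deg",round(np.degrees(np.arctan(f[0])),1),"z0",round(f[1]*1e3,1),"n",len(xs),"res",np.round(r.max()*1e3,1))
E
python3 -m pendant '[{"jaw":0,"linear":[-0.3,0,0],"twist":0},{"jaw":0,"linear":[-0.5,0,0],"twist":0},{"jaw":0,"linear":[-0.3,0,0],"twist":0},{"jaw":0,"linear":[0,0,0],"twist":0}]' 26 >/dev/null; python3 pit.py
python3 -m pendant '[{"jaw":0,"linear":[0,0,0],"twist":0}]' 22 >/dev/null; python3 pit.py
python3 -m pendant '[{"jaw":0,"linear":[0,0,0],"twist":0}]' 19 >/dev/null; python3 pit.py
```

```text
t 7.95 p [602.   83.6 129.8] F [ 0.1 -0.4 -2.8] M [ 0.07  0.03 -0.07] w 0.0238 gf 25.8678383147344 q [-0.05  0.64  1.57 -0.    0.92 -1.48]
tool y yaw 82.2 z [ 0.002 -0.    -1.   ]
PITCH deg -2.1 z0 -118.7 n 17 res 74.3
t 8.08 p [600.6  83.8 129.5] F [-1.5 -0.1 -2.6] M [0.13 0.04 0.  ] w 0.0243 gf 21.87699207337573 q [-0.05  0.64  1.57  0.    0.92 -1.48]
tool y yaw 82.2 z [-0.  0. -1.]
PITCH deg 7.4 z0 -109.6 n 17 res 63.1
t 8.22 p [600.3  83.9 129.4] F [ 0.1 -0.4 -2.1] M [ 0.08  0.05 -0.03] w 0.0243 gf 18.88505805283785 q [-0.05  0.64  1.58  0.    0.92 -1.48]
tool y yaw 82.2 z [-0.001  0.    -1.   ]
PITCH deg -9.0 z0 -111.0 n 17 res 69.2
```

```bash
sed -i 's/m=(s>-.04).*/m=(s>-.04)\&(s<.075)\&(l>-.022)\&(l<-.002)\&(d[...,2]>-.112)\&(d[...,2]<-.005)\nm=max(comps(m,10),key=lambda t:t[2])[0]/' pit.py
python3 pit.py p19; python3 -m pendant '[{"jaw":0,"linear":[0,0,0],"twist":0}]' 16 >/dev/null; python3 pit.py
python3 -m pendant '[{"jaw":0,"linear":[0,0,0],"twist":0}]' 14 >/dev/null; python3 pit.py
```

```text
t 8.27 p [600.4  83.9 129.5] F [-0.2 -0.1 -2.3] M [0.08 0.05 0.02] w 0.0242 gf 18.88488221447915 q [-0.05  0.64  1.58  0.    0.92 -1.48]
tool y yaw 82.2 z [-0.  0. -1.]
PITCH deg -1.3 z0 -44.5 n 17 res 3.0
t 8.4 p [600.5  83.9 129.5] F [ 0.6  0.  -3.5] M [0.13 0.07 0.03] w 0.0234 gf 15.894439896801487 q [-0.05  0.64  1.58 -0.    0.92 -1.48]
tool y yaw 82.2 z [-0.  0. -1.]
PITCH deg -1.3 z0 -44.8 n 17 res 3.4
t 8.53 p [600.5  83.9 129.5] F [ 0.4  0.1 -3.7] M [ 0.12  0.07 -0.02] w 0.0239 gf 13.90190756879747 q [-0.05  0.64  1.57 -0.    0.92 -1.48]
tool y yaw 82.2 z [-0. -0. -1.]
PITCH deg -1.5 z0 -44.8 n 17 res 2.0
```

Pitch reads steadily now. I'll keep lowering the grip force so the mouth-heavy scoop pivots between the pads.

```bash
python3 -m pendant '[{"jaw":0,"linear":[0,0,0],"twist":0}]' 12.5 >/dev/null; python3 pit.py|grep P
python3 -m pendant '[{"jaw":0,"linear":[0,0,0],"twist":0}]' 11 >/dev/null; python3 pit.py|grep P
python3 -m pendant '[{"jaw":0,"linear":[0,0,0],"twist":0}]' 10 >/dev/null; python3 pit.py|grep P
```

```text
PITCH deg -1.4 z0 -44.6 n 17 res 2.1
PITCH deg -1.5 z0 -44.9 n 17 res 2.3
PITCH deg -0.9 z0 -44.8 n 17 res 2.7
```

```bash
python3 -m pendant '[{"jaw":0,"linear":[0,0,0],"twist":0}]' 9 >/dev/null; python3 pit.py|grep P
```

```text
PITCH deg -0.8 z0 -45.0 n 17 res 2.1
```

```bash
python3 -m pendant '[{"jaw":0,"linear":[0,0,0],"twist":0}]' 8 >/dev/null; python3 pit.py|grep P;python3 -m pendant '[{"jaw":0,"linear":[0,0,0],"twist":0}]' 7.3 >/dev/null; python3 pit.py|grep P
```

```text
PITCH deg -1.0 z0 -44.8 n 17 res 3.0
PITCH deg -1.4 z0 -44.9 n 17 res 3.7
```

```bash
python3 -m pendant '[{"jaw":0,"linear":[0,0,0],"twist":0}]' 6.6 >/dev/null; python3 pit.py|grep P;python3 -m pendant '[{"jaw":0,"linear":[0,0,0],"twist":0}]' 6 >/dev/null; python3 pit.py|grep P
```

```text
PITCH deg -1.3 z0 -44.7 n 17 res 2.6
PITCH deg -1.2 z0 -44.8 n 17 res 2.6
```

```bash
python3 -m pendant '[{"jaw":0,"linear":[0,0,0],"twist":0}]' 5.5 >/dev/null; python3 pit.py|grep P;python3 -m pendant '[{"jaw":0,"linear":[0,0,0],"twist":0}]' 5.1 >/dev/null; python3 pit.py
```

```text
PITCH deg -2.2 z0 -44.6 n 17 res 3.4
t 9.87 p [600.6  83.8 129.5] F [ 0.4  0.3 -2.1] M [ 0.13  0.04 -0.  ] w 0.024 gf 5.098990813130513 q [-0.05  0.64  1.57 -0.    0.92 -1.48]
tool y yaw 82.2 z [-0. -0. -1.]
PITCH deg -1.2 z0 -45.0 n 17 res 2.6
```

```bash
python3 -m pendant '[{"jaw":0,"linear":[0,0,0],"twist":0}]' 4.7 >/dev/null; python3 pit.py|grep P;python3 -m pendant '[{"jaw":0,"linear":[0,0,0],"twist":0}]' 4.4 >/dev/null; python3 pit.py
```

```text
PITCH deg -1.5 z0 -44.9 n 17 res 3.0
t 10.13 p [600.7  83.8 129.6] F [-0.1 -0.4 -2.8] M [ 0.1  -0.    0.03] w 0.0239 gf 4.400072573771467 q [-0.05  0.64  1.57 -0.    0.92 -1.48]
tool y yaw 82.2 z [ 0. -0. -1.]
PITCH deg -2.0 z0 -45.1 n 17 res 2.7
```

```bash
python3 -m pendant '[{"jaw":0,"linear":[0,0,0],"twist":0}]' 4.0 >/dev/null; python3 pit.py|grep P;python3 -m pendant '[{"jaw":0,"linear":[0,0,0],"twist":0}]' 3.7 >/dev/null; python3 pit.py|grep P
```

```text
PITCH deg -9.2 z0 -46.3 n 16 res 2.4
PITCH deg -22.7 z0 -51.9 n 15 res 13.0
```

```bash
python3 -m pendant '[{"jaw":0,"linear":[0,0,0],"twist":0}]' 3.4 >/dev/null; python3 pit.py|grep P;python3 -m pendant '[{"jaw":0,"linear":[0,0,0],"twist":0}]' 3.1 >/dev/null; python3 pit.py chk
```

```text
PITCH deg -21.6 z0 -53.6 n 15 res 17.9
t 10.67 p [600.8  83.9 129.6] F [-0.9  1.  -2.2] M [ 0.08 -0.16  0.06] w 0.0239 gf 3.099916494120407 q [-0.05  0.64  1.57  0.    0.92 -1.48]
tool y yaw 82.2 z [ 0. -0. -1.]
PITCH deg -21.6 z0 -53.8 n 15 res 17.1
```

It pivoted. I'll firm the grip and look.

```bash
python3 -m pendant '[{"jaw":0,"linear":[0,0,0],"twist":0}]' 15 >/dev/null; python3 pit.py tip
```

```text
t 10.8 p [600.8  83.8 129.7] F [ 1.2 -0.5 -2.6] M [ 0.14 -0.06  0.02] w 0.0237 gf 14.999509061453864 q [-0.05  0.64  1.57 -0.    0.92 -1.48]
tool y yaw 82.2 z [ 0.001 -0.    -1.   ]
PITCH deg -22.2 z0 -53.5 n 15 res 17.7
```

View pics/tip.png

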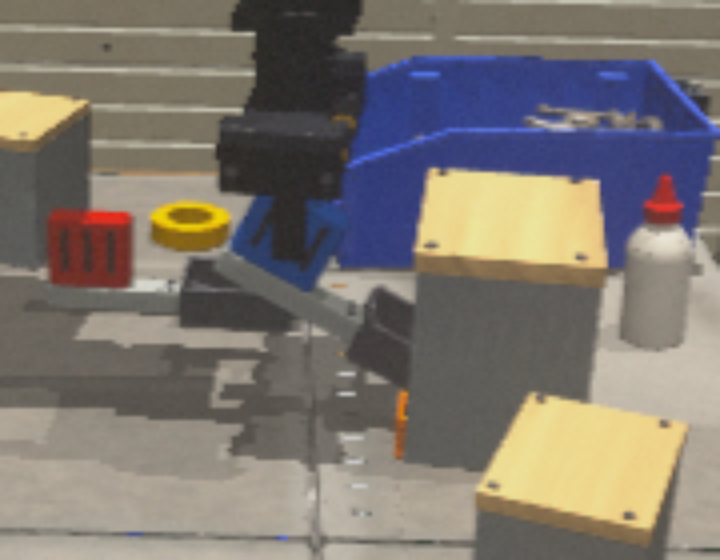

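Pitched about 30°, and the trough may be resting lightly on the tray's front wall. I'll raise it 2.5 cm and check the balls from the scene camera.

```bash
python3 -m pendant '[{"jaw":0,"linear":[0,0,-0.2],"twist":0},{"jaw":0,"linear":[0,0,-0.4],"twist":0},{"jaw":0,"linear":[0,0,-0.5],"twist":0},{"jaw":0,"linear":[0,0,-0.6],"twist":0},{"jaw":0,"linear":[0,0,-0.5],"twist":0},{"jaw":0,"linear":[0,0,-0.3],"twist":0},{"jaw":0,"linear":[0,0,0],"twist":0}]' 25 >/dev/null; python3 pit.py up
python3 - <<'E'
from rig import cams
import cv2,numpy as np
c=cams.camera("scene")["color"];b=cv2.imread("pics/up.png")
cv2.imwrite("pics/up2.png",np.hstack([cv2.resize(c[125:225,145:265],(480,400)),cv2.resize(b,(310,241))[:,:] if 0 else cv2.resize(b[120:520,180:500],(320,400))]))
E
```

```text
t 11.43 p [601.3  83.8 155.8] F [ 0.3  0.2 -2. ] M [ 0.1  -0.04 -0.  ] w 0.0239 gf 24.999557517003268 q [-0.05  0.61  1.56  0.    0.98 -1.48]
tool y yaw 82.2 z [ 0.002 -0.    -1.   ]
PITCH deg -26.0 z0 -54.7 n 14 res 9.1
```

View pics/up2.png

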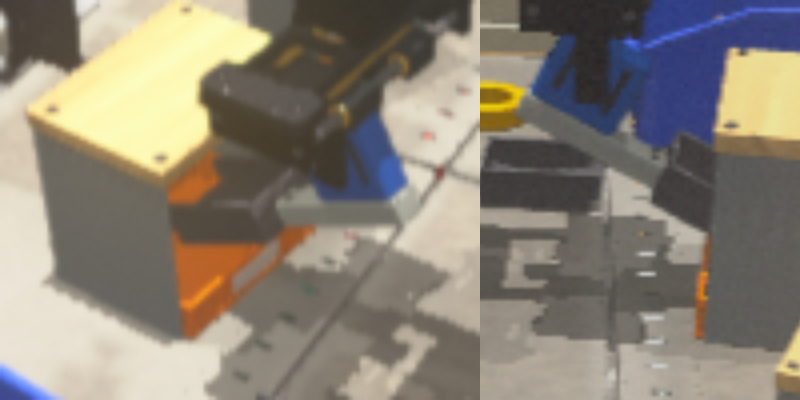

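Trough looks empty and the pitch is about 30°. I'll raise a little more and withdraw.

```bash
python3 -m pendant '[{"jaw":0,"linear":[0,0,-0.3],"twist":0},{"jaw":0,"linear":[0,0,-0.4],"twist":0},{"jaw":0,"linear":[0,0,-0.3],"twist":0},{"jaw":0,"linear":[0.5,0,0],"twist":0},{"jaw":0,"linear":[1,0,0],"twist":0},{"jaw":0,"linear":[1.5,0,0],"twist":0},{"jaw":0,"linear":[1.5,0,0],"twist":0},{"jaw":0,"linear":[1.5,0,0],"twist":0},{"jaw":0,"linear":[1.5,0,0],"twist":0},{"jaw":0,"linear":[1.5,0,0],"twist":0},{"jaw":0,"linear":[1.5,0,0],"twist":0},{"jaw":0,"linear":[1.5,0,0],"twist":0}]' 30
python3 -m pendant '[{"jaw":0,"linear":[1.5,0,0],"twist":0},{"jaw":0,"linear":[0.8,0,0],"twist":0},{"jaw":0,"linear":[0.4,0,0],"twist":0},{"jaw":0,"linear":[0,0,0],"twist":0}]' >/dev/null; python3 pit.py
python3 - <<'E'
from h import *
from rig import cams
out=[]
for n in("scene","side"):
    c=cams.camera(n);P=cloud(c);out.append(c["color"])
    a=np.radians(-7.8);u=np.array([np.cos(a),np.sin(a)]);d=P[...,:2]-[.7385,.065];x=d@u;y=d@np.array([-u[1],u[0]])
    hsv=cv2.cvtColor(c["color"],cv2.COLOR_BGR2HSV)
    m=(abs(x)<.053)&(abs(y)<.066)&(P[...,2]<.05)&(P[...,2]>.005)&(hsv[...,1]<110)
    for k,ce,A in comps(m,4): print(n,ce,A,"shelf xy",x[k].mean().round(3),y[k].mean().round(3),"ztop",P[k][:,2].max().round(3))
cv2.imwrite("pics/out.png",np.hstack([cv2.resize(out[0][125:225,145:265],(420,350)),cv2.resize(out[1][130:240,200:315],(366,350))]))
E
```

```text
time: 12.53
position: [0.4796, 0.1004, 0.1645]
tool_rot: [0.068, 0.998, -0.0, -0.001]
ft_force: [-0.1, 0.2, -3.1]
grip_width: 0.0238
grip_force: 30.0
t 12.87 p [453.8 104.  164.7] F [-0.   0.6 -1.6] M [ 0.13  0.02 -0.04] w 0.0235 gf 29.999660784378648 q [-0.02  0.44  1.9   0.    0.81 -1.45]
tool y yaw 82.2 z [-0.001  0.    -1.   ]
PITCH deg -26.3 z0 -53.7 n 13 res 3.7
```

View pics/out.png

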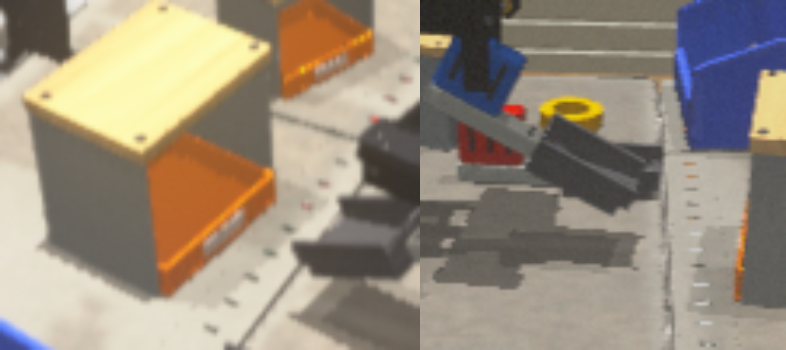

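The withdrawn trough is empty, and neither view shows a ball on the worktop. The side view shows the mouth pitched down near (610,200). I'll set it down with a light grip so the worktop pushes the scoop level.

```bash
python3 -m pendant '[{"jaw":0,"linear":[0,0,0.5],"twist":0},{"jaw":0,"linear":[0,0,1],"twist":0},{"jaw":0,"linear":[0,0,1.2],"twist":0},{"jaw":0,"linear":[0,0,1],"twist":0},{"jaw":0,"linear":[0,0,0.8],"twist":0},{"jaw":0,"linear":[0,0,0.6],"twist":0},{"jaw":0,"linear":[0,0,0.6],"twist":0},{"jaw":0,"linear":[0,0,0.6],"twist":0},{"jaw":0,"linear":[0,0,0.6],"twist":0}]' 7
python3 pit.py
python3 -m pendant '[{"jaw":0,"linear":[0,0,0.6],"twist":0},{"jaw":0,"linear":[0,0,0.6],"twist":0},{"jaw":0,"linear":[0,0,0.6],"twist":0},{"jaw":0,"linear":[0,0,0.6],"twist":0},{"jaw":0,"linear":[0,0,0.6],"twist":0},{"jaw":0,"linear":[0,0,0.6],"twist":0},{"jaw":0,"linear":[0,0,0.5],"twist":0}]' 6
python3 pit.py
```

```text
time: 13.77
position: [0.4551, 0.1038, 0.0952]
tool_rot: [0.068, 0.998, 0.0, 0.0]
ft_force: [-1.1, 0.8, 0.4]
grip_width: 0.0238
grip_force: 7.0
t 13.77 p [455.1 103.8  95.2] F [-1.1  0.8  0.4] M [0.17 0.1  0.01] w 0.0238 gf 6.999955374340061 q [-0.02  0.57  1.95 -0.    0.62 -1.45]
tool y yaw 82.2 z [ 0. -0. -1.]
PITCH deg -18.0 z0 -50.9 n 15 res 6.1
time: 14.4
position: [0.455, 0.1038, 0.0538]
tool_rot: [0.068, 0.998, -0.0, -0.0]
ft_force: [-1.3, -0.1, -0.9]
grip_width: 0.024
grip_force: 6.0
t 14.4 p [455.  103.8  53.8] F [-1.3 -0.1 -0.9] M [ 0.12  0.04 -0.06] w 0.024 gf 6.000036446785089 q [-0.02  0.66  1.97 -0.    0.52 -1.45]
tool y yaw 82.2 z [-0.  0. -1.]
PITCH deg -0.1 z0 -55.2 n 17 res 1.0
```

Nearly flat. I'll lower the last few mm, open and retreat.

```bash
python3 -m pendant '[{"jaw":0,"linear":[0,0,0.3],"twist":0},{"jaw":0,"linear":[0,0,0.2],"twist":0},{"jaw":0,"linear":[0,0,0],"twist":0}]'
python3 -m pendant '[{"jaw":1,"linear":[0,0,0],"twist":0},{"jaw":1,"linear":[0,0,0],"twist":0},{"jaw":1,"linear":[0,0,0],"twist":0},{"jaw":1,"linear":[0,0,0],"twist":0},{"jaw":1,"linear":[0,0,0],"twist":0},{"jaw":1,"linear":[0,0,0],"twist":0},{"jaw":1,"linear":[0,0,0],"twist":0},{"jaw":1,"linear":[0,0,0],"twist":0},{"jaw":1,"linear":[0,0,-1],"twist":0},{"jaw":1,"linear":[0,0,-2],"twist":0},{"jaw":1,"linear":[0,0,-3],"twist":0},{"jaw":1,"linear":[0,0,-3],"twist":0}]'
python3 -m pendant '[{"jaw":1,"linear":[0,0,-3],"twist":0},{"jaw":1,"linear":[0,0,-3],"twist":0},{"jaw":1,"linear":[0,0,-2],"twist":0},{"jaw":1,"linear":[0,0,0],"twist":0},{"jaw":1,"linear":[0,0,0],"twist":0}]'
python3 - <<'E'
from rig import cams
from h import *
out=[]
for n in("scene","side","wrist"):
    c=cams.camera(n);P=cloud(c);out.append(c["color"])
    hsv=cv2.cvtColor(c["color"],cv2.COLOR_BGR2HSV);m=(hsv[...,0]>100)&(hsv[...,0]<125)&(hsv[...,1]>130)&(P[...,0]>.38)&(P[...,0]<.54)&(abs(P[...,1]-.1)<.08)
    for k,ce,A in comps(m,40): print(n,"blue",ce,A,"ztop",np.percentile(P[k][:,2],[50,97]),*rect(P[k]))
cv2.imwrite("pics/end.png",np.hstack([cv2.resize(out[0][125:245,145:300],(400,310)),cv2.resize(out[2],(400,310))]))
E
```

```text
time: 14.7
position: [0.4556, 0.1037, 0.0499]
tool_rot: [0.068, 0.998, -0.0, 0.001]
ft_force: [0.1, -1.0, 0.5]
grip_width: 0.0236
grip_force: 6.0
time: 15.7
position: [0.4541, 0.1038, 0.1405]
tool_rot: [0.068, 0.998, -0.0, -0.001]
ft_force: [0.0, -1.0, 0.2]
grip_width: 0.086
grip_force: 0.0
time: 16.12
position: [0.4554, 0.1038, 0.2211]
tool_rot: [0.068, 0.998, 0.0, 0.002]
ft_force: [0.1, 0.4, 0.1]
grip_width: 0.0873
grip_force: 0.0
scene blue [280.90151515 208.78787879] 132 ztop [0.0764955  0.08013028] [451.5 108.2] [19.4 57.4] 84.1
side blue [218.21311475 183.16393443] 122 ztop [0.07363615 0.07654062] [453.4  99.5] [21.5 61.2] 82.2
wrist blue [258.5038961  179.11428571] 1155 ztop [0.07607311 0.07760438] [452.5 103.7] [22.6 61.2] 82.2
```

View pics/end.png

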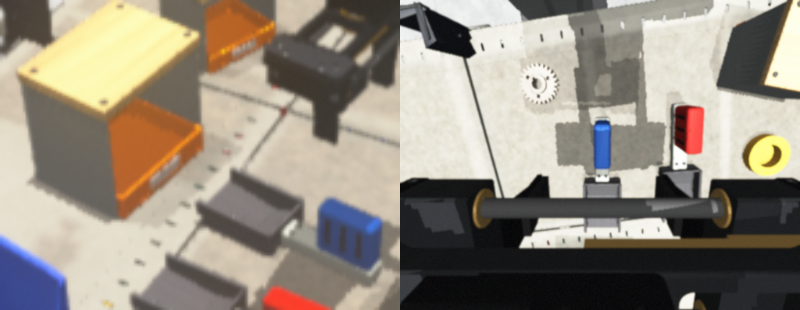

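The scoop stands flat and empty at scene-crop (290,225), and the gripper is clear. One whitish spot in the wrist view at (688,298) needs locating, and I'll search for the balls numerically.

```bash
python3 - <<'E'
from rig import cams
from h import *
c=cams.camera("wrist");P=cloud(c);print(P[366:374:3,366:373:3].round(3).tolist())
# balls in scene/side: raised blobs 8-26 mm on open worktop; and anything in tray standing above the floor
a=np.radians(-7.8);u=np.array([np.cos(a),np.sin(a)]);v=np.array([-u[1],u[0]])
for n in("scene","side"):
    P0=cloud(load(f"pics/{n}0.npz"));c=cams.camera(n);P=cloud(c)
    m=(P[...,2]>.009)&(P[...,2]<.03)&(P[...,0]>.3)&(P[...,0]<1)&(abs(P[...,1])<.6)&(P0[...,2]<.005)
    for k,ce,A in comps(m,6): print(n,"new",ce.round(),A,P[k].mean(0).round(3))
    d=P[...,:2]-[.7385,.065];x=d@u;y=d@v;m=(x>-.056)&(x<.05)&(abs(y)<.066)&(P[...,2]<.1)
    print(n,"tray pts",m.sum(),"x",np.percentile(x[m],[1,99]).round(3) if m.any() else "","y",np.percentile(y[m],[1,99]).round(3) if m.any() else "","z",np.percentile(P[m][:,2],[50,99]).round(3) if m.any() else "")
    if n=="scene": 
        k=m&(P[...,2]>-.01); print("visible floor y by x:",[(round(b,2),y[k&(abs(x-b)<.005)].min().round(3),y[k&(abs(x-b)<.005)].max().round(3)) for b in np.arange(-.045,.05,.02) if (k&(abs(x-b)<.005)).any()])
E
```

```text
[[[0.811, 0.237, -0.0], [0.813, 0.242, -0.001], [0.812, 0.246, 0.0]], [[0.816, 0.236, 0.001], [0.818, 0.241, -0.0], [0.818, 0.246, 0.0]], [[0.824, 0.236, -0.0], [0.825, 0.241, -0.001], [0.826, 0.246, -0.001]]]
scene new [252. 211.] 763 [0.537 0.095 0.018]
scene tray pts 625 x [-0.056  0.049] y [-0.066  0.053] z [0.006 0.032]
visible floor y by x: [(np.float64(-0.04), np.float64(-0.066), np.float64(-0.063)), (np.float64(-0.02), np.float64(-0.066), np.float64(0.044)), (np.float64(-0.0), np.float64(-0.066), np.float64(0.024)), (np.float64(0.02), np.float64(-0.066), np.float64(0.002)), (np.float64(0.04), np.float64(-0.066), np.float64(-0.022))]
side new [249. 202.] 726 [0.537 0.089 0.019]
side tray pts 14 x [-0.056 -0.054] y [-0.063  0.018] z [0.029 0.031]
```

That spot is just worktop. The only new raised thing outside the shelf is the scoop itself, so the balls must be in the hidden part of the enclosed tray.

```bash
python3 -c "
from rig import robot;print(robot.hand_in())"
```

```text
the job is handed in; nothing more can be done
None
```

The job is handed in (result not reported): scoop tipped about 30° under the shelf, then set down flat and released; both balls left it and should be in the tray, but I never saw them there, only that the trough was empty and the worktop in view clear.

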